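# Seat a trap cap and back it off to vent

## Task

Two steel drying traps stand bolted upright on the bench; the cap of the wider one has only been started on its thread and still stands clear of the collar. Screw that cap clockwise until it bottoms out on the collar, then back it off a quarter turn so that the trap can vent, and finish while holding the cap in the gripper at that setting. Leave the slim trap's cap screwed home and the loose things on the bench where they are.

Things in the scene. Friction and masses are not known exactly. Their poses are not given: they have to be found in the camera images.
- trap_wide: the wider trap, a fixed upright steel cylinder (40 mm diameter) on a round dark foot (74 mm diameter, 10 mm high); origin at the centre of the foot's underside, z up. Its collar (48 mm diameter) has its top face 90 mm above the origin. It may stand on either side of the slim trap, and at any yaw. A tall instrument fills the bench to the right of y = -0.38 beyond x = 0.42
- wide_cap: its ribbed round aluminium screw cap, 46 mm diameter, 30 mm tall, solid to the fingers, grasped round the rim; origin on the axis at the centre of the cap's lower rim, z up; this frame rises and sinks with the cap but does not turn with it. Fully home the lower rim lies on the collar, 90 mm above the bench; the thread is right-handed, 6 mm a turn (0.95 mm a radian)
- wide_cap_turn (a joint): rotation of the wide cap, rad: 0 = bottomed out on the collar (a hard stop), growing counter-clockwise seen from above (unscrewing), one turn = 6.28, up to 6.3. At the start the cap is 1.9 to 3.6 rad from the stop. The thread rubs with about 0.08 N m and the cap stays where it is left
- wide_cap_top (a point): centre of the wide cap's flat top, 30 mm above its lower rim; a black raised rib, 17 mm long and 4 mm wide, runs on the top from near the centre towards the rim along this point's x axis and shows the cap's angle
- trap_slim: the slim trap, same make and fixed, 26 mm diameter cylinder on an equal 74 mm foot, collar top 76 mm above the origin (centre of the foot's underside), with a 32 mm wide, 24 mm tall ribbed aluminium cap screwed home (top 100 mm above the bench); not to be turned
- slim_cap_turn (a joint): rotation of the slim trap's cap, rad: 0 = screwed home, growing counter-clockwise; stays at 0
- wrench_small: loose open-end wrench, 22x105x4 mm, lying near the bench's front edge; origin at the centre of its underside; not to be moved
- union_brass: loose brass tube union, 18x43x16 mm, lying on the bench; origin at the centre of its underside; not to be moved
- tee_steel: loose steel tube tee, 31x43x16 mm, lying on the bench; origin at the centre of its underside; not to be moved
- sample_jar: loose glass sample jar with a black cap, 42 mm diameter, 64 mm tall, standing; origin at the centre of its underside; not to be moved
- ferrule_tin: loose round tin, 57 mm diameter, 26 mm tall; origin at the centre of its underside; not to be moved

How it is judged:
On the way, in this order (a step that is already met when the one before it is completed fails the run):
1. the wide cap is screwed down until it bottoms out on the collar (value of joint wide_cap_turn below 0.08 rad), for 0.2 s.
2. the wide cap is backed off a quarter turn and gripped there (value of joint wide_cap_turn between 1.27 and 1.87 rad and contact force between the fingers and wide_cap above 5 N), for 0.3 s.
At the end, for the whole second after the job is handed in: the wide cap stands 1.57 rad (within 0.30 rad) back from its stop, at rest, with the fingers still gripping it (more than 5 N); the slim trap's cap is screwed home (within 0.3 rad) (all of step 2 and velocity of joint wide_cap_turn between -0.1 and 0.1 rad/s and not (value of joint slim_cap_turn above 0.3 rad)); the arm keeps its last pose, push and grip.
It fails at once if the slim trap's cap is unscrewed by more than 0.3 rad (value of joint slim_cap_turn above 0.3 rad).
It fails at once if a loose thing on the bench is moved by more than 30 mm (distance of any of wrench_small, union_brass, tee_steel, sample_jar, ferrule_tin from where it was at the start of the episode above 0.03 m).
It also fails if it takes over 64 s, if anything falls off the work surface, if the arm or the gripper's body presses on something with over 40 N, if the wrist force passes 120 N, or if a joint passes its speed limit or range.

## Robot

A 7-joint arm with a two-finger parallel gripper is mounted at the origin on a cart in front of the work surface, level with it; the furniture and walls round the work are solid. World frame = base frame: x ahead of the robot, y to its left, z up, the work surface at z = 0. Lengths are in m, angles in rad, forces in N, time in s.
With the tool pointing down it reaches from about 0.4 to 0.85 m from the base axis. Payload 4.5 kg.
Tool frame: the origin (TCP) lies at the very end of the fingers, on their centre line; the grasp point (between the pads) lies 19 mm behind it (r.grip_depth is the z of the grasp point in the tool frame, in m); z points along the fingers, y is the line along which they close (so a half turn about z gives the same grasp; the last joint's range is limited). The gripper opens to 88 mm and grips with 3 to 60 N. Pads are 18 mm wide; open, the fingers measure 123 mm over their backs; the gripper's body (75 mm by 187 mm) begins 45 mm behind the grasp point.
Start: joints at [1.242, 0.689, -0.195, 1.565, 0.157, 0.902, -0.215], TCP at [0.222, -0.584, 0.239] pointing down, gripper open.
Joint ranges: [-3.01, 3.01], [-0.46, 2.08], [-1.47, 1.51], [0.13, 2.56], [-1, 4.14], [0.04, 2.09], [-2.66, 2.66]. Speed limits (rad/s): [2.57, 2.57, 3.14, 3.14, 3.14, 3.14, 3.14].

## Interface

Orientations are given as a unit quaternion [x, y, z, w].
In Python, from plant import r gives the robot as it stands.
- The arm moves only by the shell command python3 steer.py 'ROWS' [FORCE]. ROWS is one flat JSON list of numbers that holds 1 to 10 rows one after another, with no inner brackets; each row has 7 numbers: the opening from 0.0 (shut) to 1.0 (fully open), then dx, dy, dz in mm, then a rotation vector rx, ry, rz in units of 0.1 rad; each row is the pose to reach, as a shift and turn from the pose commanded when the command began, along the tool's axes at that moment; what a row does not reach only later rows make up. A row lasts 1/10 s, in which the tool goes at most 0.05 m and 0.15 rad, less where a joint would pass 70% of its speed; a pose out of reach is approached as far as the arm can. The fingers move at their own pace and stop on an object; FORCE is the grip in N (left out, the last holds). Time passes only in rows, so rows that do not move let the fingers close. It prints the time, the measured TCP pose, the force, the opening and the grip force at its end. Input that does not fit is refused with a message, and nothing moves.
- r.get_state(): the state, without advancing time (a new reading comes with each control period).
- r.snapshot(name): name is "side" or "top"; returns the picture (480x640x3 uint8, red, green, blue); there is no depth.
- r.camera_params(name): a dict with "fx", "fy", "cx", "cy" (pixels), "k1" (the pictures are not rectified: a ray, as slopes to the right and down, at radius r is drawn at 1 + k1 r^2 times it, then the intrinsics apply), "rvec" (rotation vector, rad) and "tvec" (3), from world to camera coordinates, as OpenCV has them. Camera axes: x right, y down, z forward; pixel columns grow to the right and rows downward; lengths in m; the calibration is good to about 2 mm. A picture is of the moment at which its call begins. camera_params takes no time and is no camera call.
- r.finish_job(): hands the job in; it is judged then, once.
The state is a dict: "clock": time; "q": joint angles; "qd": joint speeds; "joint_torque": joint torques, N m; "tool_pos": TCP position; "eef_rot": TCP orientation; "contact_force": force on the tool from outside, world axes, zero at the start; "moment": the same for the moment, N m; "opening": opening from 0.0 (shut) to 1.0 (fully open); "finger_force": force on a finger pad.
Only numpy, scipy, OpenCV 4.12 (cv2) and the standard library are available. Lean on these libraries where they do the work, as an engineer would, in place of code of your own. Each camera call takes 0.05 s, during which the arm holds its last target. There are 200 camera calls.

## Working session

There is one attempt and no reset: what is moved stays moved. The work goes in short steps, Python scripts to look and compute and a shell command to move; the robot and the scene stay as the last step left them, time stands still between calls to the robot, and variables do not carry over. Pictures are saved under pics/ and viewed, at most 10 in all, crops included, and the job is handed in when it is done.

```bash
ls; mkdir -p pics; python3 - <<'E'
from plant import r
import cv2
for n in("side","top"):
    cv2.imwrite(f"pics/{n}0.png",r.snapshot(n)[:,:,::-1]); print(r.camera_params(n))
s=r.get_state(); print(s); print(r.grip_depth)
E
```

```text
pics
plant.py
steer.py
{'fx': 462.0247187612454, 'fy': 462.0247187612454, 'cx': 313.82259187191823, 'cy': 239.01988467862242, 'k1': -0.04400362542849279, 'rvec': array([ 0.35368479, -2.55804945,  1.52430414]), 'tvec': array([0.46878409, 0.11230058, 0.88491683])}
{'fx': 500.2300908349358, 'fy': 500.2300908349358, 'cx': 326.30914551462223, 'cy': 233.60292465445036, 'k1': -0.028345070006170873, 'rvec': array([ 2.18607197, -2.18132794,  0.07300809]), 'tvec': array([0.11059386, 0.44693563, 0.99916602])}
{'clock': 0.1, 'q': array([ 1.24179772,  0.68989694, -0.19456575,  1.56620963,  0.15730979,
        0.90244734, -0.21511638]), 'qd': array([-0.00234185, -0.00065822,  0.00016464, -0.00312538, -0.00018094,
       -0.00052292, -0.00055107]), 'joint_torque': array([-2.63102353e-03, -5.28495347e+01, -1.27125174e+00, -1.53837222e+01,
       -5.25355933e-02,  2.00246133e-03,  5.37522521e-05]), 'tool_pos': array([ 0.22160164, -0.58382145,  0.23800144]), 'eef_rot': array([ 9.83583114e-01,  1.80453991e-01, -1.82957813e-04, -7.62014110e-04]), 'contact_force': array([-0.50052446,  0.13655306, -0.39303271]), 'moment': array([-0.01949249,  0.03539051,  0.03976135]), 'finger_force': 0.0, 'opening': 1.0022828501424983}
-0.0187
```

View pics/side0.png

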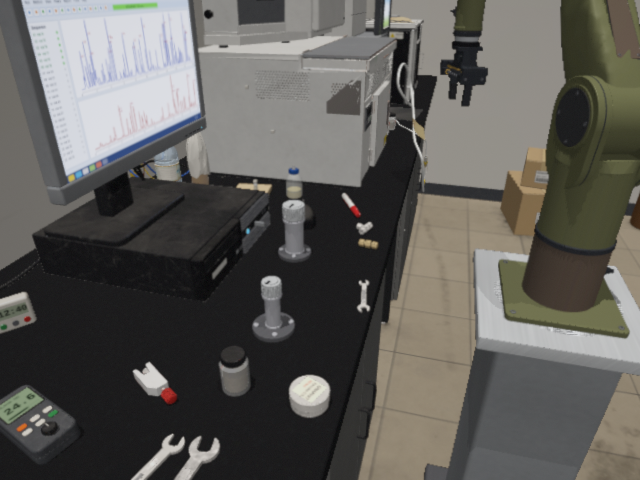

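View pics/top0.png

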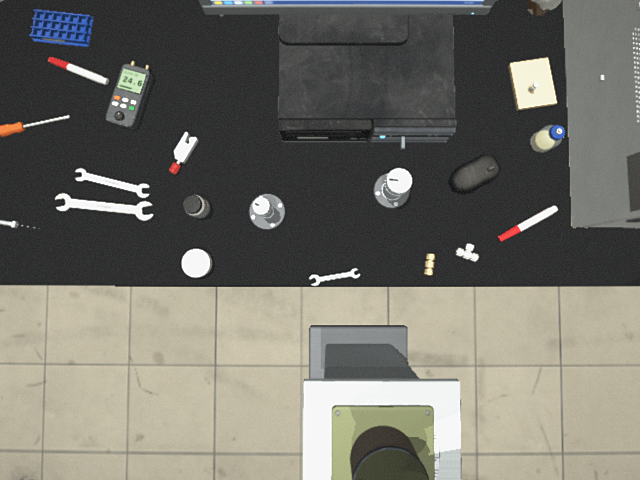

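The top view shows the wide trap's cap at about (400,180) and its foot at (391,190); the slim trap is at (263,207). In the side view the wide cap is at (293,207) and the slim one at (271,285). Next I'll crop and measure the cap and rib.

```bash
cat > h.py <<'E'
import numpy as np, cv2
from plant import r
def cam(n):
    p=r.camera_params(n); R=cv2.Rodrigues(p["rvec"])[0]
    return p,R,-R.T@p["tvec"]
def ray(n,uv):
    p,R,c=cam(n); x=(uv[0]-p["cx"])/p["fx"]; y=(uv[1]-p["cy"])/p["fy"]
    rd=np.hypot(x,y); q=rd
    for _ in range(20): q=rd/(1+p["k1"]*q*q)
    s=q/rd if rd else 1
    d=R.T@np.array([x*s,y*s,1]); return c,d/np.linalg.norm(d)
def plane(n,uv,z):
    c,d=ray(n,uv); return c+d*(z-c[2])/d[2]
def tri(a,b):
    c1,d1=ray("top",a); c2,d2=ray("side",b)
    t=np.linalg.lstsq(np.c_[d1,-d2],c2-c1,rcond=None)[0]
    p,q=c1+t[0]*d1,c2+t[1]*d2
    return (p+q)/2,np.linalg.norm(p-q)
def proj(n,P):
    p,R,c=cam(n); X=R@np.array(P)+p["tvec"]; x,y=X[:2]/X[2]; s=1+p["k1"]*(x*x+y*y)
    return np.array([p["fx"]*x*s+p["cx"],p["fy"]*y*s+p["cy"]])
E
python3 - <<'E'
from h import *
t=cv2.imread("pics/top0.png"); s=cv2.imread("pics/side0.png")
a=cv2.resize(t[160:216,360:430],None,fx=8,fy=8,interpolation=cv2.INTER_CUBIC)
b=cv2.resize(s[192:272,270:320],None,fx=6,fy=6,interpolation=cv2.INTER_CUBIC)
im=np.zeros((480,860,3),np.uint8); im[:448,:560]=a; im[:480,560:860]=b
cv2.imwrite("pics/crop0.png",im[:,:800])
# top face: brightest blob
for n,I,(u0,v0,u1,v1) in(("top",t,(360,160,430,216)),("side",s,(275,194,315,225))):
    g=cv2.cvtColor(I,cv2.COLOR_BGR2GRAY)[v0:v1,u0:u1]
    for th in (150,190,215,235):
        cs=cv2.findContours((g>th).astype(np.uint8),cv2.RETR_EXTERNAL,cv2.CHAIN_APPROX_NONE)[0]
        c=max(cs,key=cv2.contourArea)
        if len(c)>5:
            e=cv2.fitEllipse(cv2.convexHull(c)) ; print(n,th,np.round(np.add(e[0],(u0,v0)),1),np.round(e[1],1),round(e[2]),cv2.contourArea(c))
E
```

```text
top 150 [398.4 180.3] [24.9 27.1] 106 491.5
top 190 [398.6 180.2] [24.7 25.6] 119 464.0
top 215 [398.8 180.1] [24.2 25.4] 112 454.5
top 235 [399.  180.1] [24.1 24.7] 119 444.0
side 150 [293.  204.4] [ 9.5 20.3] 88 139.0
side 190 [292.8 203. ] [ 4.6 16.3] 90 31.5Traceback (most recent call last):
  File "<stdin>", line 12, in <module>
ValueError: max() iterable argument is empty
```

View pics/crop0.png

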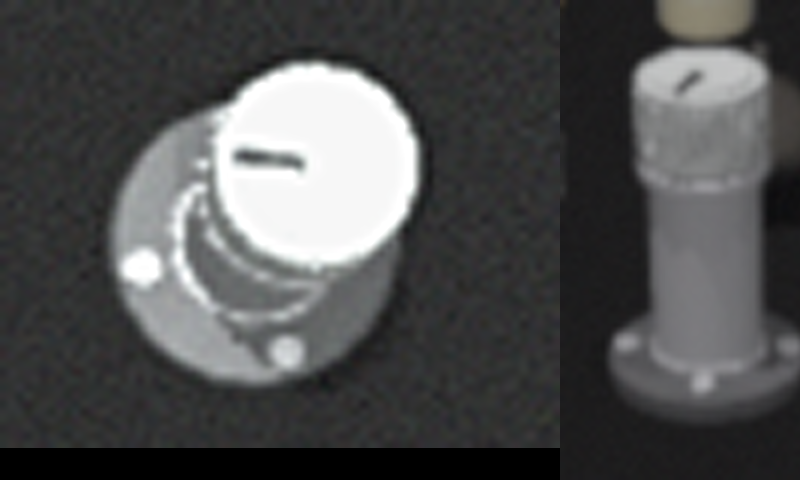

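The crop shows the wide cap's top face centred at about (399.3,180.2) in the top view and (293.2,204.4) in the side view. The rib runs from the centre towards the left (389.8,179.4), which is roughly +y. The foot is centred at about (391.3,190.0).

```bash
python3 - <<'E'
from h import *
from scipy.spatial.transform import Rotation as Ro
P,g=tri((399.3,180.2),(293.2,204.4)); print("captop",P,g)
print("foot",plane("top",(391.3,190.0),.008))
print("slim",tri((262,204.5),(271,282)), plane("top",(267,211),.008))
a,b=[plane("top",x,P[2]) for x in((397.4,179.75),(389.3,178.9))]
print("rib",a,b,np.linalg.norm(b-a),np.arctan2(*(b-a)[1::-1]))
for n,uv in dict(jar=(196,206),tin=(196,263),union=(430,264),tee=(468,253)).items(): print(n,plane("top",uv,.02))
R=Ro.from_quat(r.get_state()["eef_rot"]); print(R.as_matrix().round(3))
E
```

```text
captop [ 0.53813455 -0.02233849  0.12093405] 0.0008612623827469017
foot [ 0.53751015 -0.0219803   0.008     ]
slim (array([0.49518689, 0.23207476, 0.09599613]), np.float64(0.0008585620763670062)) [0.49354454 0.23350649 0.008     ]
rib [ 0.53853762 -0.01896321  0.12093405] [ 0.54007647 -0.0041146   0.12093405] 0.014928141223128799 1.4675285943448235
jar [0.50218686 0.37689274 0.02      ]
tin [0.38637423 0.37449605 0.02      ]
union [ 0.38547104 -0.09740372  0.02      ]
tee [ 0.40774647 -0.17452622  0.02      ]
[[ 0.935  0.355 -0.001]
 [ 0.355 -0.935  0.001]
 [-0.    -0.002 -1.   ]]
```
Cap height ~ 121-122 (1.9→1.8mm, 3.6→3.4mm above 120). Good.

The manual's scale: shifts go in mm and turns go in units of 0.1 rad. Converting my numbers, 0.335 m is 335, 0.3 m is 300.

```bash
python3 steer.py '[1, 20, -17, 0, 0, 0, 0, 1, 55, -46, 0, 0, 0, 0, 1, 90, -75, 0, 0, 0, 0, 1, 125, -104, 0, 0, 0, 0, 1, 160, -133, 0, 0, 0, 0, 1, 195, -163, 0, 0, 0, 0, 1, 230, -192, 0, 0, 0, 0, 1, 265, -221, 0, 0, 0, 0, 1, 300, -250, 0, 0, 0, 0, 1, 335, -280, 0, 0, 0, 0]' 30; python3 -c "
from plant import r
s=r.get_state();print(s['q'].round(3),s['qd'].round(2),s['tool_pos'])"
```

```text
clock: 1.1
tool_pos: [0.4362, -0.202, 0.2386]
eef_rot: [0.984, 0.18, -0.0, 0.0]
contact_force: [1.0, -0.1, 1.0]
opening: 1.005
finger_force: 0.0
[ 0.44   0.505 -0.155  1.99   0.123  0.656 -1.002] [-1.    0.01  0.06 -0.03 -0.04  0.   -0.9 ] [ 0.43616432 -0.20204495  0.23860146]
```

To row units: -0.132 m is -132, 0.16 m is 160, -0.15 rad is -1.5.

```bash
python3 steer.py '[1, 35, -30, 0, 0, 0, -1.5, 1, 70, -58, 0, 0, 0, -3, 1, 105, -87, 0, 0, 0, -4.5, 1, 140, -116, 0, 0, 0, -6, 1, 160, -132, 0, 0, 0, -7.5, 1, 160, -132, 0, 0, 0, -9, 1, 160, -132, 0, 0, 0, -10.5, 1, 160, -132, 0, 0, 0, -12, 1, 160, -132, 0, 0, 0, -13.5, 1, 160, -132, 0, 0, 0, -15]' 30; python3 steer.py '[1, 0, 0, 10, 0, 0, -1.5, 1, 0, 0, 20, 0, 0, -3, 1, 0, 0, 30, 0, 0, -4.5, 1, 0, 0, 40, 0, 0, -6, 1, 0, 0, 50, 0, 0, -7.5, 1, 0, 0, 60, 0, 0, -9, 1, 0, 0, 65, 0, 0, -10.5, 1, 0, 0, 70, 0, 0, -12, 1, 0, 0, 70, 0, 0, -13.5, 1, 0, 0, 70, 0, 0, -15]'; python3 -c "
from plant import r
s=r.get_state();print(s['q'].round(3),s['qd'].round(2),s['tool_pos'])"
```

```text
clock: 2.1
tool_pos: [0.5381, -0.0236, 0.2384]
eef_rot: [0.594, 0.804, -0.0, -0.0]
contact_force: [-0.4, 0.1, -0.3]
opening: 1.004
finger_force: 0.0
clock: 3.1
tool_pos: [0.538, -0.0238, 0.1681]
eef_rot: [-0.113, 0.994, -0.0, -0.001]
contact_force: [-0.4, 0.6, 0.5]
opening: 1.0
finger_force: 0.0
[ 0.47   0.824 -0.903  1.875  0.844  0.881  0.935] [ 0.17  0.13 -0.37 -0.01  0.26  0.24  1.25] [ 0.53800656 -0.02375263  0.16814555]
```

To row units: 0.071 m is 71, 0.0015 m is 1.5, -0.6 rad is -6.

```bash
python3 steer.py '[1, 0, 1.5, 10, 0, 0, -1.5, 1, 0, 1.5, 20, 0, 0, -3, 1, 0, 1.5, 30, 0, 0, -4.5, 1, 0, 1.5, 40, 0, 0, -6, 1, 0, 1.5, 50, 0, 0, -6, 1, 0, 1.5, 60, 0, 0, -6, 1, 0, 1.5, 67, 0, 0, -6, 1, 0, 1.5, 71, 0, 0, -6, 1, 0, 1.5, 71, 0, 0, -6, 1, 0, 1.5, 71, 0, 0, -6]'; python3 - <<'E'
from h import *
s=r.get_state();print(s['q'].round(3),s['qd'].round(2),s['tool_pos'])
a=cv2.resize(r.snapshot("top")[130:230,340:460],None,fx=5,fy=5)[:,:,::-1]
b=cv2.resize(r.snapshot("side")[170:250,265:325],None,fx=5,fy=5)[:,:,::-1]
im=np.zeros((500,800,3),np.uint8); im[:,:600]=a; im[:400,600:]=b[:,:200]; cv2.imwrite("pics/c1.png",im)
E
```

```text
clock: 4.1
tool_pos: [0.5383, -0.0219, 0.098]
eef_rot: [-0.399, 0.917, -0.0, 0.0]
contact_force: [-0.2, -0.5, 0.2]
opening: 1.004
finger_force: 0.0
[ 0.48   0.972 -0.949  1.919  1.073  0.87   1.336] [ 0.   -0.01 -0.   -0.    0.    0.    0.  ] [ 0.53829958 -0.02186455  0.09801628]
```

View pics/c1.png

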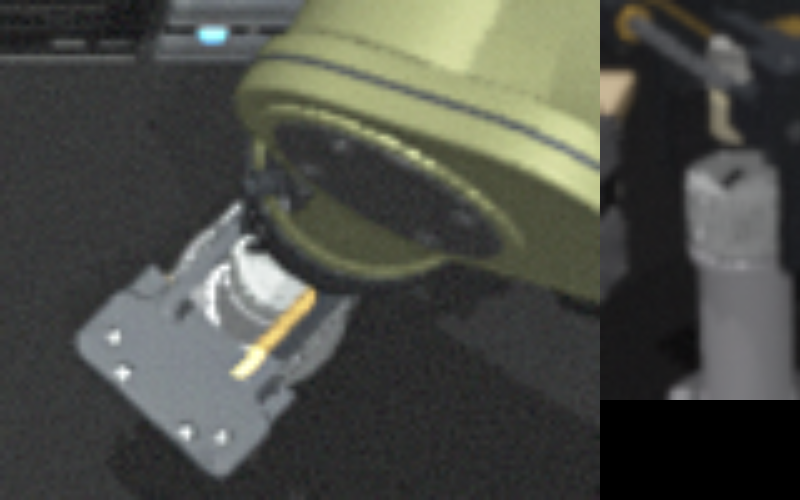

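The top crop shows the open fingers astride the cap. In the side crop the cap's rib is still visible between the fingers, at about (291,205). I'll close the gripper.

```bash
python3 steer.py '[0.3, 0, 0, 0, 0, 0, 0, 0.3, 0, 0, 0, 0, 0, 0, 0.3, 0, 0, 0, 0, 0, 0, 0.3, 0, 0, 0, 0, 0, 0, 0.3, 0, 0, 0, 0, 0, 0, 0.3, 0, 0, 0, 0, 0, 0, 0.3, 0, 0, 0, 0, 0, 0, 0.3, 0, 0, 0, 0, 0, 0]' 30; python3 -c "
from plant import r
s=r.get_state();print(s['q'].round(3),s['moment'],s['tool_pos'])"
```

```text
clock: 5.0
tool_pos: [0.538, -0.022, 0.0977]
eef_rot: [-0.399, 0.917, 0.0, -0.0]
contact_force: [-0.2, 0.0, 0.2]
opening: 0.514
finger_force: 30.0
[ 0.48   0.973 -0.949  1.919  1.073  0.87   1.336] [ 0.05225386 -0.02302715 -0.00218741] [ 0.53802943 -0.02195634  0.0977376 ]
```

To row units: 0.0014 m is 1.4, 0.0013 m is 1.3, 1.5 rad is 15.

```bash
python3 steer.py '[0.3, 0, 0, 0.1, 0, 0, 1.5, 0.3, 0, 0, 0.3, 0, 0, 3, 0.3, 0, 0, 0.4, 0, 0, 4.5, 0.3, 0, 0, 0.6, 0, 0, 6, 0.3, 0, 0, 0.7, 0, 0, 7.5, 0.3, 0, 0, 0.9, 0, 0, 9, 0.3, 0, 0, 1, 0, 0, 10.5, 0.3, 0, 0, 1.1, 0, 0, 12, 0.3, 0, 0, 1.3, 0, 0, 13.5, 0.3, 0, 0, 1.4, 0, 0, 15]' 30; python3 - <<'E'
from h import *
s=r.get_state();print(s['q'].round(3),s['moment'],s['tool_pos'])
a=cv2.resize(r.snapshot("side")[180:240,255:335],None,fx=8,fy=8,interpolation=cv2.INTER_CUBIC)[:,:,::-1]
cv2.imwrite("pics/c2.png",a)
E
```

```text
clock: 6.0
tool_pos: [0.5379, -0.0207, 0.0963]
eef_rot: [0.335, 0.942, 0.001, -0.0]
contact_force: [-0.4, 2.9, -2.5]
opening: 0.516
finger_force: 30.0
[ 0.318  0.865 -0.623  1.928  0.847  0.632  0.029] [ 0.42274536 -0.07664499  0.07755636] [ 0.53793279 -0.02069424  0.09633905]
```

View pics/c2.png

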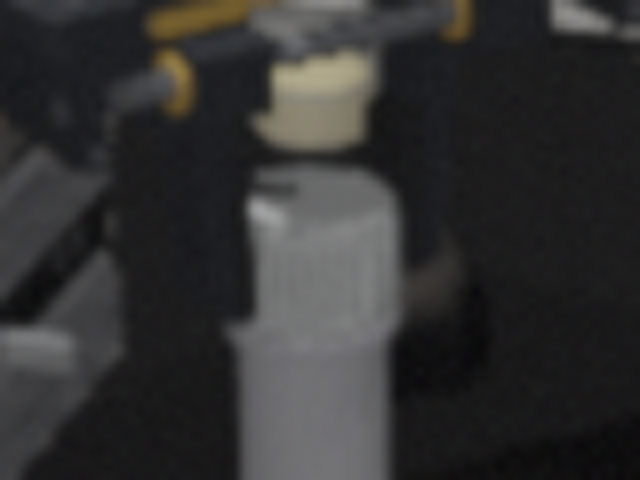

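The crop shows the rib now pointing left in the side view (from 291,203 to 286,203), so the cap turned with the gripper. The moment of 0.078 N m matches the thread friction.

```bash
M='import sys
from plant import r
from scipy.spatial.transform import Rotation as R
s=r.get_state();print(s["q"][6].round(3),s["moment"].round(3),s["tool_pos"].round(4),"yaw",R.from_quat(s["eef_rot"]).as_euler("ZYX")[0].round(3))'; echo "$M">m.py
python3 steer.py '[0.3, 0, 0, 0.1, 0, 0, 1, 0.3, 0, 0, 0.2, 0, 0, 2, 0.3, 0, 0, 0.3, 0, 0, 3, 0.3, 0, 0, 0.4, 0, 0, 4]'; python3 m.py
python3 steer.py '[0.3, 0, 0, 0.1, 0, 0, 1, 0.3, 0, 0, 0.2, 0, 0, 2, 0.3, 0, 0, 0.3, 0, 0, 3, 0.3, 0, 0, 0.3, 0, 0, 3]';python3 m.py
```

```text
clock: 6.45
tool_pos: [0.5382, -0.0205, 0.0959]
eef_rot: [0.513, 0.858, 0.001, -0.0]
contact_force: [0.4, 2.5, -0.0]
opening: 0.515
finger_force: 30.0
-0.28 [ 0.533 -0.027  0.109] [ 0.5382 -0.0205  0.0959] yaw 2.063
clock: 6.85
tool_pos: [0.5386, -0.0211, 0.0959]
eef_rot: [0.634, 0.773, 0.001, 0.0]
contact_force: [1.0, 0.6, 0.4]
opening: 0.513
finger_force: 30.0
-0.499 [ 0.205 -0.298  0.731] [ 0.5386 -0.0211  0.0959] yaw 1.768
```

```bash

python3 steer.py '[0.3, 0, 0, 0, 0, 0, 0.5, 0.3, 0, 0, 0, 0, 0, 1, 0.3, 0, 0, 0, 0, 0, 1, 0.3, 0, 0, 0, 0, 0, 1]'; python3 m.py; python3 - <<'E'
from h import *
a=cv2.resize(r.snapshot("side")[180:240,255:335],None,fx=8,fy=8,interpolation=cv2.INTER_CUBIC)[:,:,::-1]
cv2.imwrite("pics/c3.png",cv2.convertScaleAbs(a,alpha=1.6))
E
```

```text
clock: 7.25
tool_pos: [0.5387, -0.0215, 0.0958]
eef_rot: [0.672, 0.74, 0.001, 0.0]
contact_force: [0.9, 1.1, 2.8]
opening: 0.515
finger_force: 30.0
-0.571 [ 0.23  -0.359  0.596] [ 0.5387 -0.0215  0.0958] yaw 1.667
```

View pics/c3.png

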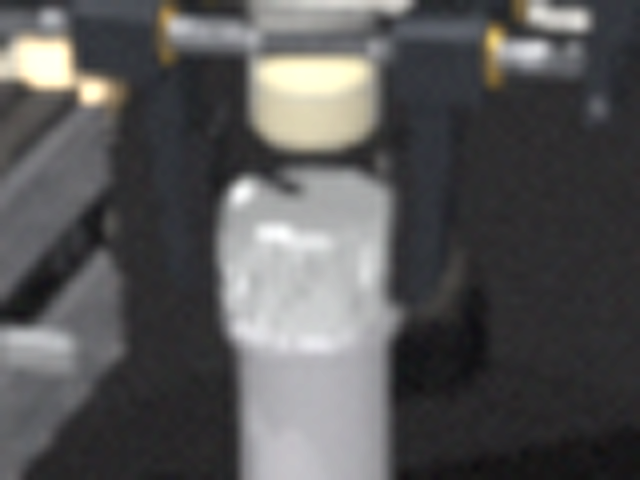

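The crop shows the rib pointing to upper left, from (292,203) to (288,202). The tool kept turning while the moment stayed at 0.6–0.7 N m, so the cap is at its stop and the fingers slip. I'll back off about 1.6 rad.

```bash

python3 -c "
from h import *
a,b=[plane('side',x,.12) for x in((292.3,203.5),(287.8,201.9))]; print(a,b,np.arctan2(*(b-a)[1::-1]), np.arctan2(b[1]+.022,b[0]-.538))"
python3 steer.py '[0.3, 0, 0, -0.1, 0, 0, -1, 0.3, 0, 0, -0.2, 0, 0, -2.5, 0.3, 0, 0, -0.4, 0, 0, -4, 0.3, 0, 0, -0.5, 0, 0, -5.5, 0.3, 0, 0, -0.7, 0, 0, -7, 0.3, 0, 0, -0.8, 0, 0, -8.5, 0.3, 0, 0, -1, 0, 0, -10, 0.3, 0, 0, -1.1, 0, 0, -11.5, 0.3, 0, 0, -1.2, 0, 0, -13, 0.3, 0, 0, -1.3, 0, 0, -14]';python3 m.py
python3 steer.py '[0.3, 0, 0, -0.1, 0, 0, -1, 0.3, 0, 0, -0.2, 0, 0, -2, 0.3, 0, 0, -0.2, 0, 0, -2, 0.3, 0, 0, -0.2, 0, 0, -2, 0.3, 0, 0, -0.2, 0, 0, -2]';python3 m.py
python3 - <<'E'
from h import *
a=cv2.resize(r.snapshot("side")[180:240,255:335],None,fx=8,fy=8,interpolation=cv2.INTER_CUBIC)[:,:,::-1]
cv2.imwrite("pics/c4.png",cv2.convertScaleAbs(a,alpha=1.6))
E
```

```text
[ 0.5425538  -0.02826502  0.12      ] [ 0.55447877 -0.03368624  0.12      ] -0.42668111453745367 -0.6168533639805829
clock: 8.3
tool_pos: [0.5388, -0.0213, 0.0972]
eef_rot: [0.037, 0.999, 0.001, 0.001]
contact_force: [1.5, 2.3, 0.9]
opening: 0.517
finger_force: 30.0
0.533 [ 0.568 -0.499 -0.057] [ 0.5388 -0.0213  0.0972] yaw 3.067
clock: 8.8
tool_pos: [0.5387, -0.0213, 0.0974]
eef_rot: [-0.06, 0.998, 0.001, 0.001]
contact_force: [2.7, 3.2, 2.2]
opening: 0.513
finger_force: 30.0
0.701 [ 0.832 -0.799  0.059] [ 0.5387 -0.0213  0.0974] yaw -3.022
```

View pics/c4.png

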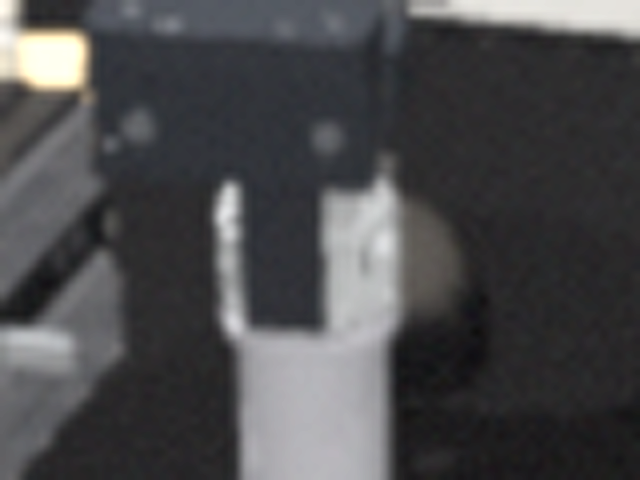

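The crop shows a finger on the cap with the rib hidden behind it. The tool turned 1.594 rad back from the stop against thread friction only (about 0.06 N m, far below the 0.6 N m slip limit), and the grip is still 30 N, so I'm handing in.

```bash
python3 -c "
from plant import r
print(r.get_state()['qd'].round(3)); print(r.finish_job())"
```

```text
[-0.002  0.001  0.     0.001  0.     0.002  0.005]
the job is handed in; nothing more can be done
None
```

The wide cap was screwed down to its stop, backed off about 1.59 rad and is still gripped there at 30 N; the job is handed in, with the angle read from the gripper's turn because the rib was hidden at the end, and no verdict was returned.

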